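# Release the eccentric lock and push the contact bar home in the strip jig

### The job

On the strip jig, push the cam's lever round until the cam's low point faces the follower arm of the slide; only then push the slide forward by its upright tab until the brass bar is home against the end stop. Do it all by pushing: leave the bar lying in its channel, leave the cam at its low point, and do not disturb the spool, nut, screwdriver and bracket lying about.

Things in the scene. Friction and masses are not known exactly. Their poses are not given: they have to be found in the camera images.
- jig: Dark steel jig plate, 280 x 230 x 10 mm, fixed on the bench. Origin on the bench under it; it spans x -140..+140, y -145..+85 mm. x axis = forward (away from the robot, towards the end stop), z up. A channel along x, centred at y +40 mm, 26 mm wide, between rails 8 mm high (x -130..+105 mm), holds slide and bar. The eccentric cam stands beside it, pivot at x 0, y -50 mm.
- pivot (a point): The cam's vertical pivot axis, 26 mm above the bench, fixed on the jig; axes as the jig's. The cam is a round steel disc 64 mm across, 12 to 26 mm above the bench, pivoted 14 mm off its centre: its rim is 18 mm from the pivot at the low point, 46 mm at the high. On it a flat lever, 14 mm wide, 26 to 34 mm above the bench, points from the pivot over the high side, 76 mm long.
- cam (a joint): Cam angle, rad, growing anticlockwise from above; range -2.2 to +0.7. 0: lever along jig +x, low point (on the -x side) squarely facing the follower arm. Starts -2.0 to -1.1 (lever out to jig -y, high side in the follower's way); push it anticlockwise; it can overshoot. Stiff: 0.25 N m (4 N at the pin), stays where left. Beyond 0.47 either way its rim stops the slide short of home.
- lever_pin (a point): Middle of the upright round steel pin on the cam lever, 68 mm from the pivot; 14 mm diameter, 34 to 64 mm above the bench. This point is 50 mm above the bench and turns with the cam; its x axis points outwards along the lever, its y axis is the way the pin moves as the cam angle grows.
- slide (a joint): Forward travel of the aluminium slide, m: 0 fully back, 0.045 end of guide; starts 0 to 0.012; about 0.042 with the bar pressed on the end stop. Friction 2 N, stays where left. Its body is 24 mm wide, 10 mm high, front end 90 mm ahead of the tab's rear face. Its follower arm, 14 mm thick, 19.5 to 27.5 mm above the bench, reaches sideways to jig y -65 mm; its front face meets the cam.
- push_tab (a point): Centre of the rear face (facing the robot) of the slide's upright push tab, 40 mm above the bench; the tab is 44 mm wide across the channel, 10 mm thick, 19.5 to 55.5 mm above the bench. Moves with the slide; its x axis points forward, the way to push.
- bar: Loose flat brass bar in the channel between slide and end stop, 90 mm along x, 24 mm wide, 8 mm thick, 0.16 kg, with a hexagonal brass boss 18 mm across and 12 mm high on top. Origin at the centre of its underside, on the plate 10 mm above the bench; x axis forward.
- bar_front (a point): Centre of the bar's front end face, mid-thickness.
- stop_face (a point): Centre line of the end stop's rear face at the height of the bar's mid-thickness (14 mm above the bench); fixed on the jig at x +102 mm, axes as the jig's. The stop is a steel block 46 mm wide, 20 mm long, 20 mm high on the plate, closing the channel.
- spool: Loose white solder spool standing on the bench left of the jig, 52 mm across, 50 mm high; origin at the centre of its foot. Leave alone.
- nut: Loose brass hex nut, 28 mm across, 16 mm high, lying on the jig plate's front right corner; origin at the centre of its underside. Leave alone.
- driver: Loose screwdriver with wooden handle on the bench beyond the spool, about 200 mm long, along the jig's x; origin under its middle. Leave alone.
- bracket: Loose steel angle bracket on the bench right of the jig, 70 x 35 mm, 35 mm high; origin at the centre of its underside. Leave alone.
Things that resemble listed ones, but are neither listed nor needed, are in the scene too. Several things have the shape of the bar; the one meant has the colours described above.

How it is judged:
On the way, in this order (a step that is already met when the one before it is completed fails the run):
1. the cam is turned to its low point (within 0.35 rad) while the slide is still back (under 20 mm of travel) (value of joint cam between -0.35 and 0.35 rad and value of joint slide below 0.02 m), for 0.2 s.
2. the slide is pushed forward until the bar is against the end stop (within 2.5 mm) (value of joint slide above 0.0395 m and x of bar_front in the frame of stop_face above -0.0025 m), for 0.1 s.
At the end, for the whole second after the job is handed in: The cam stands within 0.35 rad (20 degrees) of its low point, the slide has travelled at least 39.5 mm, and the bar lies flat in the channel at rest with its front end within 2.5 mm of the end stop (all of step 2 and value of joint cam between -0.35 and 0.35 rad and distance between bar_front and stop_face below 0.005 m and angle between bar's own z axis and vertical below 0.1 rad and linear speed of bar below 0.01 m/s and velocity of joint slide below 0.005 m/s); the robot touches nothing.
It fails at once if the slide is pushed forward past 20 mm while the cam is off its low point by more than 0.4 rad (value of joint slide above 0.02 m and (value of joint cam below -0.4 rad or value of joint cam above 0.4 rad)).
It fails at once if the bar is lifted (more than 6 mm) out of its channel (height (world z) of bar above 0.016 m).
It fails at once if the spool, nut, screwdriver or bracket is moved more than 15 mm (distance of any of spool, nut, driver, bracket from where it was at the start of the episode above 0.015 m).
It also fails if it takes over 51 s, if anything falls off the work surface, if the arm or the gripper's body presses on something with over 40 N, if the wrist force passes 120 N, or if a joint passes its speed limit or range.

### The arm

A 6-joint arm with a two-finger parallel gripper is mounted at the origin on the work surface. World frame = base frame: x ahead of the robot, y to its left, z up, the work surface at z = 0. Lengths are in m, angles in rad, forces in N, time in s.
With the tool pointing down it reaches from about 0.375 to 0.9 m from the base axis. Payload 3.1 kg.
Tool frame: the origin (TCP) lies between the finger pads; the fingertips stand 19 mm ahead of it and the grasp point (between the pads) is the TCP; z points along the fingers, y is the direction in which the jaws open and shut (so a half turn about z gives the same grasp; the last joint's range is limited). The gripper opens to 87 mm and grips with 3 to 60 N. Pads are 19 mm wide; open, the fingers measure 117 mm over their backs; the gripper's body (75 mm by 190 mm) begins 51 mm behind the grasp point.
Start: joints at [-1.528, 0.527, 1.433, -0, 1.181, -0.178], TCP at [0.138, -0.61, 0.242] pointing down, gripper open.
Joint ranges: [-3.08, 3.08], [-0.75, 2.2], [0.22, 2.44], [-1.43, 4.57], [0, 2.65], [-2.85, 2.85]. Speed limits (rad/s): [2.79, 2.79, 3.14, 3.14, 3.14, 3.14].

### API

Orientations are given as a unit quaternion [x, y, z, w].
In Python, from rig import robot gives the robot as it stands.
- The arm moves only by the tool apply_moves, never from a script. Its argument "series" is a list of rows, each a list of 7 numbers: the shift along the tool's x, y, z in cm, then the turn, a rotation vector about the tool's x, y, z in degrees, then the opening, from 0 (shut) to 1 (fully open). In form: [[dx, dy, dz, rx, ry, rz, grip], ...]. A call has 1 to 5 rows; each row is the pose to reach, as a shift and turn from the pose commanded when the call began, along the tool's axes at that moment; what a row does not reach only later rows make up. A row lasts 1/12 s, in which the tool goes at most 41.7 mm and 7.16 degrees, less where a joint would pass 70% of its speed; a pose out of reach is approached as far as the arm can. A call with a gripper value outside its range is refused whole. The fingers move at their own pace and stop on an object; "newtons" is the grip in N (left out, the last holds). Time passes only in rows, so rows that repeat a pose let the fingers close. It gives the time, the measured TCP pose, the force and the opening at its end, in the units of the state.
- robot.get_obs(): the state, without advancing time (a new reading comes with each control period).
- robot.camera(name): name is "scene" or "top" or "wrist"; returns the picture (420x560x3 uint8, red, green, blue); there is no depth.
- robot.camera_params(name): a dict with "mtx" (3x3 intrinsics, pixels), "origin" and "rotation" of the camera in the world. Camera axes: x right, y down, z forward; pixel columns grow to the right and rows downward; lengths in m; the calibration is good to about 2 mm. The wrist camera is an equidistant fisheye: a pixel r from the principal point sees the ray r / f radians off the axis. A picture is of the moment at which its call begins: read the wrist's pose just before it. camera_params takes no time and is no camera call; for the wrist camera it gives the pose at the moment of the call.
- robot.hand_in(): hands the job in, once; it reports no verdict.
The state is a dict: "time": time; "q": joint angles; "joint_velocities": joint speeds; "joint_torque": joint torques, N m; "position": TCP position; "tool_rot": TCP orientation; "ft_force": force on the tool from outside, world axes, zero at the start; "moment": the same for the moment, N m; "grip_width": finger opening in m.
Only numpy, scipy, OpenCV 4.12 (cv2) and the standard library are available. Lean on these libraries where they do the work, as an engineer would, in place of code of your own. Each camera call takes 0.05 s, during which the arm holds its last target. There are 200 camera calls.

## Working session

There is one attempt and no reset: what is moved stays moved. The work goes in short steps, Python scripts to look and compute and a tool call to move; the robot and the scene stay as the last step left them, time stands still between calls to the robot, and variables do not carry over. Pictures are saved under pics/ and viewed, about 8 in all and at most 12, crops included, and the job is handed in when it is done.

Besides the shell and the picture viewer there is one more tool, called after "Emit:" by a JSON object that holds its "method" and its "body", one argument or row to a line. apply_moves: Moves the arm, as the interface text tells. Its arguments: {"type":"object","properties":{"series":{"type":"array"},"newtons":{"type":"number"}},"required":["series"]}

```bash
mkdir -p pics; ls
python3 - <<'E'
from rig import robot
import cv2
o=robot.get_obs();print(o)
for n in("scene","top"):
    p=robot.camera_params(n);print(n,p)
    cv2.imwrite(f"pics/{n}0.png",cv2.resize(robot.camera(n)[:,:,::-1],None,fx=1.42,fy=1.42,interpolation=cv2.INTER_CUBIC))
E
```

```text
pics
{'time': 0.0, 'q': array([-1.52749584e+00,  5.28481925e-01,  1.43389415e+00, -5.44121284e-06,
        1.18138453e+00, -1.78519465e-01]), 'joint_velocities': array([-0.00106094,  0.00027995,  0.00010741,  0.00069074,  0.00208746,
        0.00061264]), 'joint_torque': array([-2.09198835e-03, -4.40050864e+01, -1.76591295e+01,  6.33717491e-02,
        5.83185093e-02, -1.64360813e-04]), 'position': array([ 0.1374886 , -0.60898642,  0.2405645 ]), 'tool_rot': array([ 9.93855092e-01,  1.10683697e-01,  7.07212119e-05, -1.08166979e-03]), 'ft_force': array([0.72961223, 0.16860896, 0.08635261]), 'moment': array([ 0.02563527, -0.02281189,  0.00709801]), 'grip_width': 0.08674522835235048}
scene {'mtx': array([[488.61899534,   0.        , 278.81527006],
       [  0.        , 488.61899534, 206.36765538],
       [  0.        ,   0.        ,   1.        ]]), 'origin': array([ 1.36865018, -0.18978723,  0.57999393]), 'rotation': array([ 0.71206789,  0.51948517, -0.27974779, -0.3805728 ])}
top {'mtx': array([[443.07853731,   0.        , 281.93914158],
       [  0.        , 443.07853731, 213.71115742],
       [  0.        ,   0.        ,   1.        ]]), 'origin': array([0.44306349, 0.02652943, 1.01869177]), 'rotation': array([-0.69854694,  0.70871494, -0.05983347,  0.07858279])}
```

View pics/top0.png

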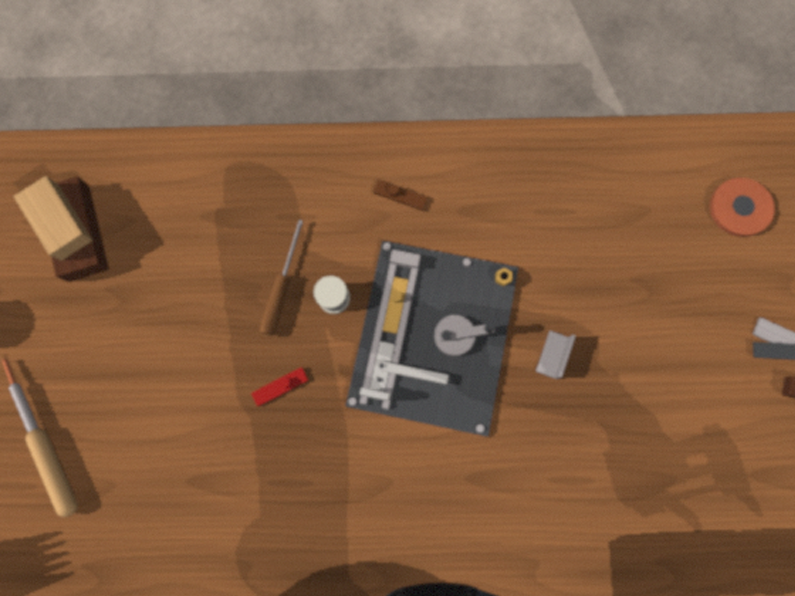

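View pics/scene0.png

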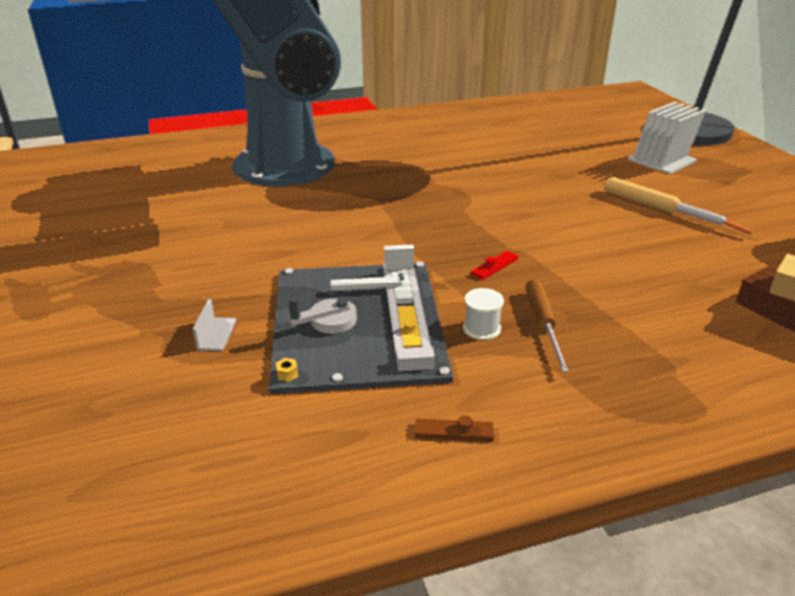

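Top view: the jig is at about (435,338), the spool at (332,294), the nut at (504,276), the bracket at (556,355) and the driver at (283,277). There are three bar shapes: brass in the channel (397,305), red (280,387) and brown (402,195). The brass one in the channel is the one meant. I'll confirm it in an enlarged crop.

Run:
```python
from rig import robot
import cv2
im=robot.camera("top")[:,:,::-1]
cv2.imwrite("pics/top_crop.png",cv2.resize(im[160:310,235:415],None,fx=4,fy=4,interpolation=cv2.INTER_CUBIC))
```

```text
(no output)
```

View pics/top_crop.png

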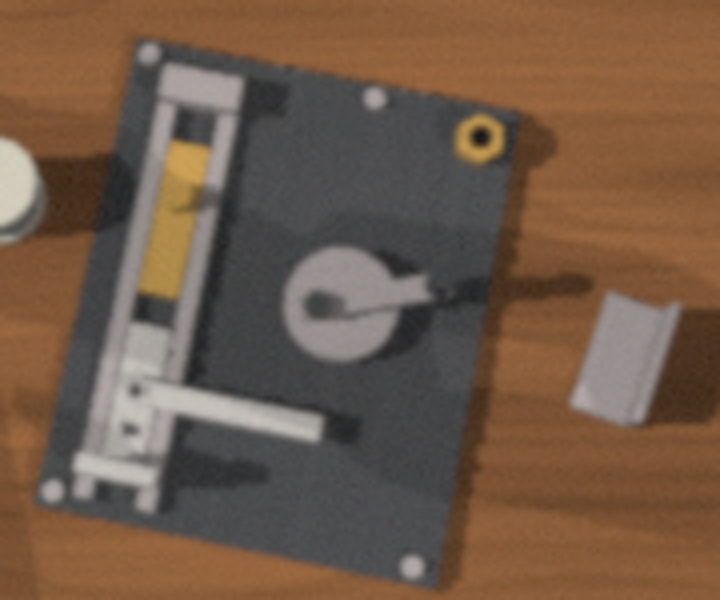

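```bash
cat > h.py <<'E'
import numpy as np
from rig import robot
from scipy.spatial.transform import Rotation as R
def ray(cam,u,v):
    p=robot.camera_params(cam);K=p["mtx"]
    return p["origin"],R.from_quat(p["rotation"]).apply([(u-K[0,2])/K[0,0],(v-K[1,2])/K[1,1],1])
def at(cam,u,v,z):
    o,d=ray(cam,u,v);return (o+d*(z-o[2])/d[2])[:2]
crop=lambda u,v,z:at("top",235+(u+.5)/4-.5,160+(v+.5)/4-.5,z)
def fit(J,W):
    J=np.array(J,float);W=np.array(W);a=J-J.mean(0);b=W-W.mean(0)
    th=np.arctan2((a[:,0]*b[:,1]-a[:,1]*b[:,0]).sum(),(a*b).sum())
    c,s=np.cos(th),np.sin(th);M=np.array([[c,-s],[s,c]])
    return th,W.mean(0)-M@J.mean(0),M
E
python3 - <<'E'
from h import *
px=[(137,40),(520,108),(38,503),(438,588)]
J=np.array([(.14,.085),(.14,-.145),(-.14,.085),(-.14,-.145)])
W=[crop(*p,.01) for p in px]
th,t,M=fit(J,W)
print("jig",np.degrees(th),t,"res mm",(W-(J@M.T+t))*1e3)
def j(n,u,v,z): w=crop(u,v,z);print(n,"world",w.round(4),"jig mm",((w-t)@M*1e3).round(1))
j("pivot",325,303,.034);j("pinA",443,293,.05);j("levertip",430,283,.03);j("cam c",341,304,.026)
j("tab rear L top",75,472,.0555);j("tab rear R top",152,486,.0555);j("tab front R",157,466,.0555)
j("bar front",190,143,.018);j("bar rear",160,297,.018);j("slide front",150,327,.02)
j("arm end",322,430,.0275);j("stop c",203,86,.03)
j("nut",480,138,.026);j("brk",640,300,.0)
j("pivot truth px?",325,303,.026)
print("pivot world",M@[0,-.05]+t)
# scene pin check
w=[at("scene",x/1.42,y/1.42,z) for x,y,z in((295,303,.064),(296,322,.034))];print("scene pin",w,[((a-t)@M*1e3) for a in w])
E
```

```text
jig -12.032532490421088 [0.59798364 0.02836087] res mm [[-1.89912953 -0.35257696]
 [ 0.19166939  0.75172808]
 [ 1.60404416 -1.23290054]
 [ 0.10341598  0.83374941]]
pivot world [ 0.5881 -0.0238] jig mm [  1.2 -53.1]
pinA world [ 0.5903 -0.088 ] jig mm [  16.7 -115.4]
levertip world [ 0.5991 -0.0833] jig mm [  24.4 -109. ]
cam c world [ 0.5886 -0.0332] jig mm [  3.6 -62.2]
tab rear L top world [0.495  0.1144] jig mm [-118.7   62.7]
tab rear R top world [0.487  0.0729] jig mm [-117.9   20.4]
tab front R world [0.4976 0.0701] jig mm [-106.9   19.9]
bar front world [0.6855 0.0511] jig mm [80.8 40.5]
bar rear world [0.5954 0.0693] jig mm [-11.1  39.5]
slide front world [0.578 0.075] jig mm [-29.3  41.5]
arm end world [ 0.5178 -0.0206] jig mm [-68.2 -64.6]
stop c world [0.7162 0.0429] jig mm [112.6  38.9]
nut world [ 0.6834 -0.1155] jig mm [ 113.5 -122.9]
brk world [ 0.592  -0.2069] jig mm [  43.2 -231.4]
pivot truth px? world [ 0.5893 -0.0243] jig mm [  2.5 -53.3]
pivot world [ 0.58756029 -0.0205406 ]
scene pin [array([ 0.6106933 , -0.08909949]), array([ 0.61152551, -0.0904389 ])] [array([  36.91703781, -112.23014771]), array([  38.01018741, -113.36663818])]
```

Run:
```python
from rig import robot
import cv2
im=robot.camera("scene")[:,:,::-1]
cv2.imwrite("pics/scene_crop.png",cv2.resize(im[180:280,130:250],None,fx=6,fy=6,interpolation=cv2.INTER_CUBIC))
```

```text
(no output)
```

View pics/scene_crop.png

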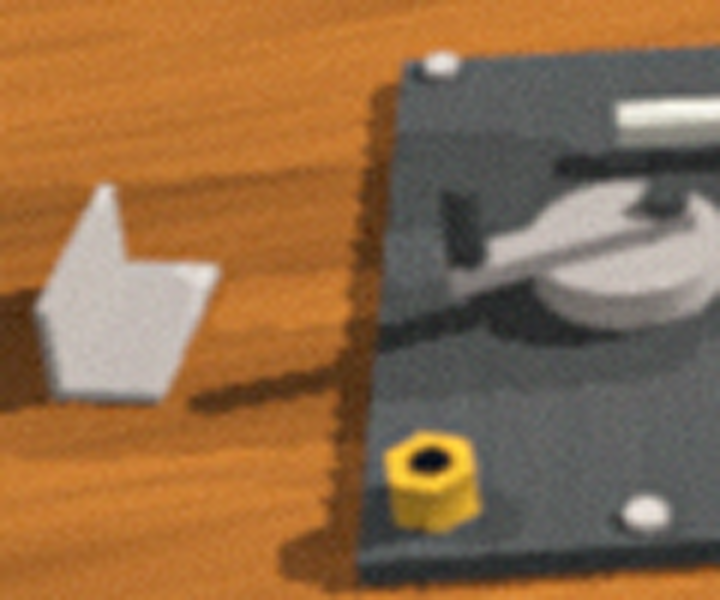

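Run:
```python
from h import *
th,t=np.radians(-12.03),np.array([.59798,.02836]);c,s=np.cos(th),np.sin(th);M=np.array([[c,-s],[s,c]])
for u,v,z in((459,197,.064),(468,265,.034),(430,460,.026),(455,290,.027)):
    w=at("scene",130+(u+.5)/6-.5,180+(v+.5)/6-.5,z);print(w,(w-t)@M*1e3)
p=lambda x,y:M@[x,y]+t
for a in(-1.32,-1.2,-1.1):print(a,p(.068*np.cos(a),-.05+.068*np.sin(a)))
q=robot.get_obs();print(R.from_quat(q["tool_rot"]).as_matrix().round(3))
```

```text
[ 0.60657391 -0.09146499] [  33.37956104 -115.40229128]
[ 0.60131083 -0.09016327] [  27.96075092 -115.22611214]
[ 0.68456779 -0.1180328 ] [ 115.19794819 -125.13085282]
[ 0.6037554 -0.0954204] [  31.44735023 -119.8582773 ]
-1.32 [ 0.5903347  -0.08848525]
-1.2 [ 0.59844838 -0.08766434]
-1.1 [ 0.60509504 -0.08624186]
[[ 0.976  0.22  -0.   ]
 [ 0.22  -0.976  0.001]
 [ 0.    -0.001 -1.   ]]
```

Emit:
{"method": "apply_moves", "body": {
  "series": [
    [4.2,-3.3,0,0,0,0,0],
    [8,-6.2,0,0,0,0,0],
    [11,-8.6,0,0,0,0,0],
    [14,-11,0,0,0,0,0],
    [17,-13.2,0,0,0,0,0]
  ]
}}

```text
time: 0.62
position: [0.2704, -0.4469, 0.2414]
tool_rot: [0.994, 0.11, -0.0, -0.0]
ft_force: [1.1, 0.7, 0.1]
grip_width: 0.0618
```

Emit:
{"method": "apply_moves", "body": {
  "series": [
    [3.2,-2.5,0,0,0,0,0],
    [6.4,-5,0,0,0,0,0],
    [9.6,-7.5,0,0,0,0,0],
    [12.8,-10,0,0,0,0,0],
    [16,-12.5,0,0,0,0,0]
  ]
}}

```text
time: 1.03
position: [0.3993, -0.2899, 0.2416]
tool_rot: [0.994, 0.111, 0.0, 0.0]
ft_force: [-0.1, -0.4, -1.0]
grip_width: 0.0285
```

Emit:
{"method": "apply_moves", "body": {
  "series": [
    [3.2,-2.5,1,0,0,0,0],
    [6.4,-5,2,0,0,0,0],
    [9.6,-7.5,4,0,0,0,0],
    [12.8,-10,6,0,0,0,0],
    [16,-12.5,7,0,0,0,0]
  ]
}}

```text
time: 1.45
position: [0.5224, -0.1382, 0.172]
tool_rot: [0.994, 0.111, -0.001, -0.001]
ft_force: [0.6, -0.6, 1.2]
grip_width: 0.0017
```

```bash
cat >> h.py <<'E'
TH=np.radians(-12.03);T=np.array([.59798,.02836]);M0=np.array([[np.cos(TH),-np.sin(TH)],[np.sin(TH),np.cos(TH)]])
def wrist(u,v,z):
    p=robot.camera_params("wrist");K=p["mtx"];a,b=u-K[0,2],v-K[1,2];r=np.hypot(a,b);g=r/K[0,0]
    d=R.from_quat(p["rotation"]).apply([a/r*np.sin(g),b/r*np.sin(g),np.cos(g)]);o=p["origin"]
    return (o+d*(z-o[2])/d[2])[:2]
def wpx(w):
    p=robot.camera_params("wrist");K=p["mtx"];c=R.from_quat(p["rotation"]).inv().apply(np.array(w)-p["origin"])
    h=np.hypot(c[0],c[1]);g=np.arctan2(h,c[2]);return K[0,2]+K[0,0]*g*c[0]/h,K[1,2]+K[0,0]*g*c[1]/h
def jig(w):return (np.array(w)-T)@M0*1e3
def world(x,y):return M0@[x/1e3,y/1e3]+T
def to(x,y,z,head):
    o=robot.get_obs();m=R.from_quat(o["tool_rot"])
    h=np.degrees(np.arctan2(*m.as_matrix()[[1,0],0]))
    print("head",h.round(2),"shift cm",(m.inv().apply(np.array([x,y,z])-o["position"])*100).round(2),"rz",round(h-head,2))
E
python3 - <<'E'
from h import *
import cv2
print(robot.camera_params("wrist"), robot.get_obs()["position"])
im=robot.camera("wrist")[:,:,::-1]
cv2.imwrite("pics/w1.png",cv2.resize(im,None,fx=1.42,fy=1.42))
for a in(-1.4,-1.2,-1.1):
  w=world(68*np.cos(a),-50+68*np.sin(a));print(a,w,np.array(wpx([*w,.064]))*1.42,np.array(wpx([*w,.034]))*1.42)
print("pivot",np.array(wpx([*world(0,-50),.034]))*1.42)
E
```

```text
{'mtx': array([[325.1922621 ,   0.        , 283.07481549],
       [  0.        , 325.1922621 , 212.21998605],
       [  0.        ,   0.        ,   1.        ]]), 'origin': array([ 0.60667958, -0.12074895,  0.31563111]), 'rotation': array([ 0.77119422, -0.61717979, -0.09774346,  0.12163389])} [ 0.52242716 -0.13820623  0.17201752]
-1.4 [ 0.58489615 -0.08848978] [345.57445247 192.31154646] [351.70957535 188.63087786]
-1.2 [ 0.59844838 -0.08766434] [349.24379143 167.72802779] [355.04491102 166.64918314]
-1.1 [ 0.60509504 -0.08624186] [349.26133977 155.25974823] [355.07651812 155.50352911]
pivot [247.45849994 164.32575053]
```

View pics/w1.png

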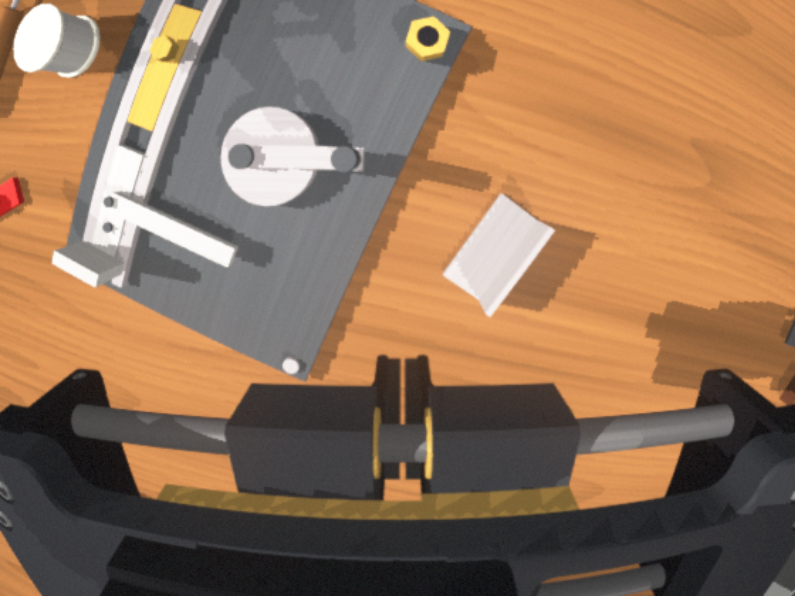

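The wrist view shows the pin top at (342,158) and the pivot at (241,156), so the cam is at about -1.2 rad. The brass bar is in the channel at (160,75). Next I go behind the pin and descend.

Emit:
{"method": "apply_moves", "body": {
  "series": [
    [2.5,-1.7,1,0,0,0,0],
    [4.7,-3.4,3,0,0,0,0],
    [4.7,-3.4,6.5,0,0,0,0],
    [4.7,-3.4,9.5,0,0,0,0],
    [4.7,-3.4,11.2,0,0,0,0]
  ]
}}

```text
time: 1.92
position: [0.5594, -0.0954, 0.0587]
tool_rot: [0.994, 0.111, -0.002, -0.001]
ft_force: [0.2, 0.1, -0.5]
grip_width: 0.0006
```

Run:
```python
from h import *
o=robot.get_obs();print(o["position"],o["ft_force"],o["q"])
# planned centres: 16.5mm behind pin along tangent
P=world(0,-50)
for a in(-1.2,-1.0,-.8,-.6,-.4,-.2,0,):
    g=a+TH;c=P+.068*np.array([np.cos(g),np.sin(g)])-.0165*np.array([-np.sin(g),np.cos(g)])
    print(a,c.round(4));to(*c,.059,np.degrees(g)+90)
```

```text
[ 0.55941054 -0.09539687  0.05866233] [ 0.18392868  0.0506123  -0.52642729] [-3.65731319e-01  7.20479170e-01  1.70833543e+00 -1.28844699e-04
  7.17057297e-01  9.81744139e-01]
-1.2 [ 0.5822 -0.0903]
head 12.8 shift cm [ 2.33  0.01 -0.04] rz 3.59
-1.0 [ 0.5961 -0.09  ]
head 12.8 shift cm [ 3.7   0.29 -0.05] rz -7.87
-0.8 [ 0.6098 -0.0869]
head 12.8 shift cm [ 5.1   0.29 -0.05] rz -19.33
-0.6 [ 0.6225 -0.0812]
head 12.8 shift cm [ 6.47  0.01 -0.06] rz -30.79
-0.4 [ 0.6338 -0.073 ]
head 12.8 shift cm [ 7.75 -0.53 -0.06] rz -42.25
-0.2 [ 0.6433 -0.0628]
head 12.8 shift cm [ 8.91 -1.32 -0.06] rz -53.71
0 [ 0.6506 -0.0509]
head 12.8 shift cm [ 9.88 -2.32 -0.06] rz -65.17
```

Emit:
{"method": "apply_moves", "body": {
  "series": [
    [0.8,0,0,0,0,2,0],
    [1.6,0,0,0,0,3,0],
    [2.3,0,0,0,0,0,0],
    [3.0,0.15,0,0,0,-4,0],
    [3.7,0.3,0,0,0,-8,0]
  ]
}}

```text
time: 2.33
position: [0.5951, -0.0911, 0.0607]
tool_rot: [0.983, 0.182, -0.003, -0.001]
ft_force: [-3.2, 0.6, 0.5]
grip_width: 0.0003
```

Run:
```python
from h import *
o=robot.get_obs();print(o["position"],o["ft_force"])
P=world(0,-50)
for a in(-.9,-.8,-.7,-.6,-.5,-.4):
    g=a+TH;c=P+.068*np.array([np.cos(g),np.sin(g)])-.0165*np.array([-np.sin(g),np.cos(g)])
    to(*c,.059,np.degrees(g)+90)
```

```text
[ 0.59514576 -0.0911415   0.0607205 ] [-3.20393716  0.64356458  0.5127764 ]
head 20.94 shift cm [0.82 0.06 0.17] rz -5.46
head 20.94 shift cm [1.52 0.13 0.16] rz -11.19
head 20.94 shift cm [2.22 0.12 0.16] rz -16.92
head 20.94 shift cm [2.91 0.05 0.16] rz -22.65
head 20.94 shift cm [ 3.6  -0.1   0.15] rz -28.38
head 20.94 shift cm [ 4.26 -0.31  0.15] rz -34.11
```

Emit:
{"method": "apply_moves", "body": {
  "series": [
    [0.8,0.05,0.1,0,0,-5.5,0],
    [1.5,0.1,0.1,0,0,-11,0],
    [2.2,0.1,0.1,0,0,-17,0],
    [2.9,0.05,0.1,0,0,-23,0],
    [3.6,-0.1,0.1,0,0,-28,0]
  ]
}}

```text
time: 2.75
position: [0.6287, -0.078, 0.0601]
tool_rot: [0.91, 0.415, -0.003, -0.001]
ft_force: [-4.2, -1.5, 3.0]
grip_width: 0.0002
```

Run:
```python
from h import *
import cv2
o=robot.get_obs();print(o["position"],o["ft_force"])
P=world(0,-50)
for a in(-.4,-.3,-.2,-.1,0):
    g=a+TH;c=P+.068*np.array([np.cos(g),np.sin(g)])-.0165*np.array([-np.sin(g),np.cos(g)])
    to(*c,.059,np.degrees(g)+90)
for a in(-.6,-.5,-.4):
  w=world(68*np.cos(a),-50+68*np.sin(a));print(a,np.array(wpx([*w,.064]))*1.42,np.array(wpx([*w,.034]))*1.42)
print("pivot",np.array(wpx([*world(0,-50),.034]))*1.42)
cv2.imwrite("pics/w2.png",cv2.resize(robot.camera("wrist")[:,:,::-1],None,fx=1.42,fy=1.42))
```

```text
[ 0.62865088 -0.0780247   0.06009087] [-4.20711808 -1.54044155  2.97935644]
head 49.02 shift cm [0.72 0.06 0.11] rz -6.04
head 49.02 shift cm [1.42 0.12 0.1 ] rz -11.77
head 49.02 shift cm [2.12 0.11 0.1 ] rz -17.5
head 49.02 shift cm [2.81 0.03 0.1 ] rz -23.22
head 49.02 shift cm [ 3.49 -0.12  0.1 ] rz -28.95
-0.6 [394.07243064 384.09445863] [395.58450339 348.62718216]
-0.5 [394.81869505 366.3405718 ] [396.25098477 332.95396239]
-0.4 [393.5401065  347.89552266] [395.20116895 316.84537572]
pivot [232.82471104 332.18534067]
```

View pics/w2.png

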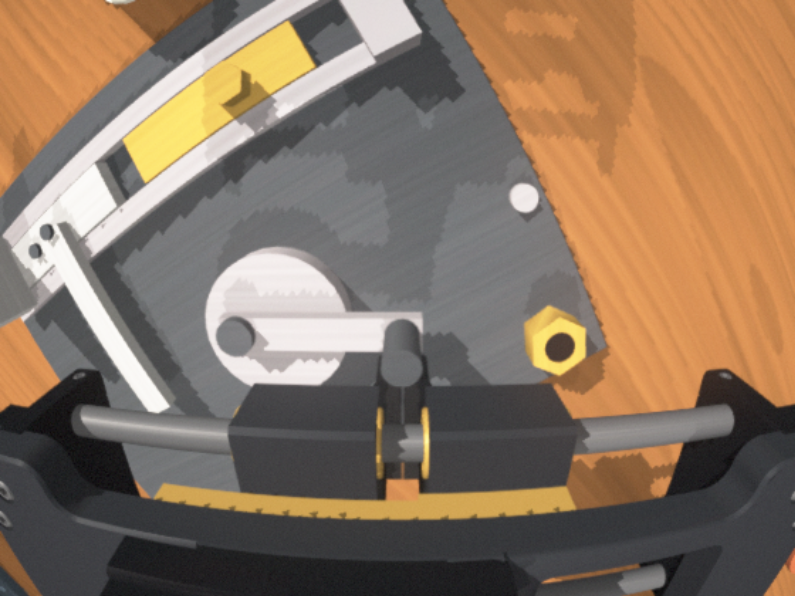

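The pin top is at (402,367), which fits a cam angle of -0.5, and it is centred on the fingers. I continue along the arc to 0.

Emit:
{"method": "apply_moves", "body": {
  "series": [
    [0.7,0.05,0.05,0,0,-6,0],
    [1.4,0.1,0.1,0,0,-12,0],
    [2.1,0.1,0.1,0,0,-17.5,0],
    [2.8,0.05,0.1,0,0,-23,0],
    [3.4,-0.1,0.1,0,0,-29,0]
  ]
}}

```text
time: 3.22
position: [0.6513, -0.0524, 0.0594]
tool_rot: [0.778, 0.629, -0.002, -0.001]
ft_force: [-2.8, -2.9, 1.4]
grip_width: 0.0009
```

Run:
```python
from h import *
import cv2
o=robot.get_obs();print(o["position"],o["ft_force"])
P=world(0,-50)
for a in(-.1,0,.05):
    g=a+TH;c=P+.068*np.array([np.cos(g),np.sin(g)])-.0165*np.array([-np.sin(g),np.cos(g)])
    to(*c,.059,np.degrees(g)+90)
for a in(-.2,-.1,0,.1):
  w=world(68*np.cos(a),-50+68*np.sin(a));print(a,np.array(wpx([*w,.064]))*1.42,np.array(wpx([*w,.034]))*1.42)
print("pivot",np.array(wpx([*world(0,-50),.034]))*1.42)
cv2.imwrite("pics/w3.png",cv2.resize(robot.camera("wrist")[:,:,::-1],None,fx=1.42,fy=1.42))
```

```text
[ 0.65134937 -0.05242507  0.05941573] [-2.84206951 -2.9184716   1.40958861]
head 77.91 shift cm [-0.53 -0.3   0.04] rz 5.67
head 77.91 shift cm [ 0.14 -0.1   0.04] rz -0.06
head 77.91 shift cm [ 0.48 -0.03  0.04] rz -2.92
-0.2 [390.77825714 397.20960702] [392.63494483 360.297899  ]
-0.1 [393.5373609  380.08274632] [395.02536893 345.06239137]
0 [394.372108   362.07029881] [395.76590209 329.21613573]
0.1 [393.16805738 343.35993659] [394.78076138 312.93179707]
pivot [231.21204682 328.03233713]
```

View pics/w3.png

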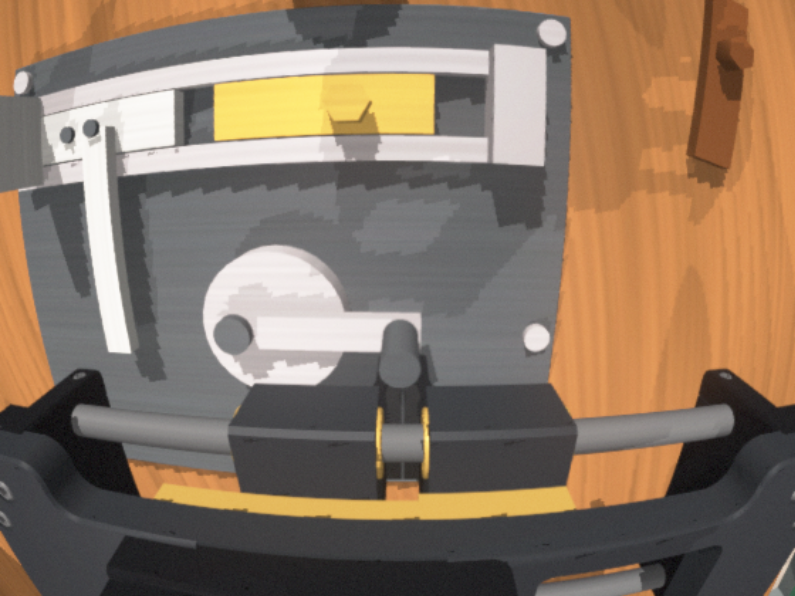

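The lever is parallel to the channel and the pin top at (400,365) matches a cam angle near 0. The slide is still back. I retreat and lift.

Emit:
{"method": "apply_moves", "body": {
  "series": [
    [-1,0,0,0,0,0,0],
    [-2,0,-1,0,0,0,0],
    [-2,0,-5,0,0,0,0],
    [-2,0,-9,0,0,7,0],
    [-2,0,-9,0,0,14,0]
  ]
}}

```text
time: 3.68
position: [0.6537, -0.0741, 0.1586]
tool_rot: [0.852, 0.523, 0.006, 0.006]
ft_force: [1.2, -0.2, 0.8]
grip_width: 0.0007
```

Run:
```python
from h import *
print(robot.get_obs()["position"],robot.get_obs()["q"],world(-155,40))
to(*world(-155,40),.15,-12)
```

```text
[ 0.65366284 -0.07410952  0.1585676 ] [-2.82652689e-01  6.59820135e-01  1.43149270e+00  5.70754891e-04
  1.03322241e+00  1.86189426e-01] [0.45472097 0.09978724]
head 63.12 shift cm [  6.51 -25.62   0.45] rz 75.12
```

Emit:
{"method": "apply_moves", "body": {
  "series": [
    [0.6,-2.4,0,0,0,7,0],
    [1.2,-4.8,0,0,0,14,0],
    [1.8,-7.2,0,0,0,21,0],
    [2.4,-9.6,0,0,0,28,0],
    [3,-12,0,0,0,35,0]
  ]
}}

```text
time: 4.1
position: [0.5536, 0.0082, 0.1506]
tool_rot: [0.97, 0.243, 0.001, 0.0]
ft_force: [-0.2, -0.2, 0.7]
grip_width: 0.0005
```

Run:
```python
from h import *
to(*world(-155,40),.15,-12)
```

```text
head 28.1 shift cm [ -4.41 -12.74   0.04] rz 40.1
```

Emit:
{"method": "apply_moves", "body": {
  "series": [
    [-0.9,-2.6,0,0,0,7,0],
    [-1.8,-5.2,0,0,0,14,0],
    [-2.7,-7.8,0,0,0,21,0],
    [-3.6,-10.2,0,0,0,28,0],
    [-4.4,-12.5,0,0,0,35,0]
  ]
}}

```text
time: 4.52
position: [0.4549, 0.0973, 0.1505]
tool_rot: [0.998, -0.06, 0.001, -0.0]
ft_force: [-0.3, 0.1, 0.6]
grip_width: 0.0007
```

Run:
```python
from h import *
to(*world(-155,40),.051,-12)
```

```text
head -6.89 shift cm [-0.06 -0.24  9.95] rz 5.11
```

Emit:
{"method": "apply_moves", "body": {
  "series": [
    [0,-0.2,2,0,0,5,0],
    [0,-0.2,5,0,0,5,0],
    [0,-0.2,8,0,0,5,0],
    [0,-0.2,9.8,0,0,5,0],
    [0,-0.2,9.8,0,0,5,0]
  ]
}}

```text
time: 4.93
position: [0.4546, 0.0985, 0.0495]
tool_rot: [0.995, -0.1, -0.002, 0.0]
ft_force: [-0.1, 0.9, -0.0]
grip_width: 0.0002
```

Run:
```python
from h import *
import cv2
o=robot.get_obs();print(o["position"],o["ft_force"],jig(o["position"][:2]))
for x in(-137,-120,-108,-98,-92,-88): print(x); to(*world(x,40),.051,-12)
cv2.imwrite("pics/w4.png",cv2.resize(robot.camera("wrist")[:,:,::-1],None,fx=1.42,fy=1.42))
```

```text
[0.45457406 0.09854333 0.04950166] [-0.13862675  0.91444813 -0.04384569] [-154.88442426   38.75279041]
-137
head -11.51 shift cm [ 1.79 -0.11 -0.16] rz 0.49
-120
head -11.51 shift cm [ 3.49 -0.09 -0.16] rz 0.49
-108
head -11.51 shift cm [ 4.69 -0.08 -0.17] rz 0.49
-98
head -11.51 shift cm [ 5.69 -0.07 -0.17] rz 0.49
-92
head -11.51 shift cm [ 6.29 -0.07 -0.18] rz 0.49
-88
head -11.51 shift cm [ 6.69 -0.06 -0.18] rz 0.49
```

View pics/w4.png

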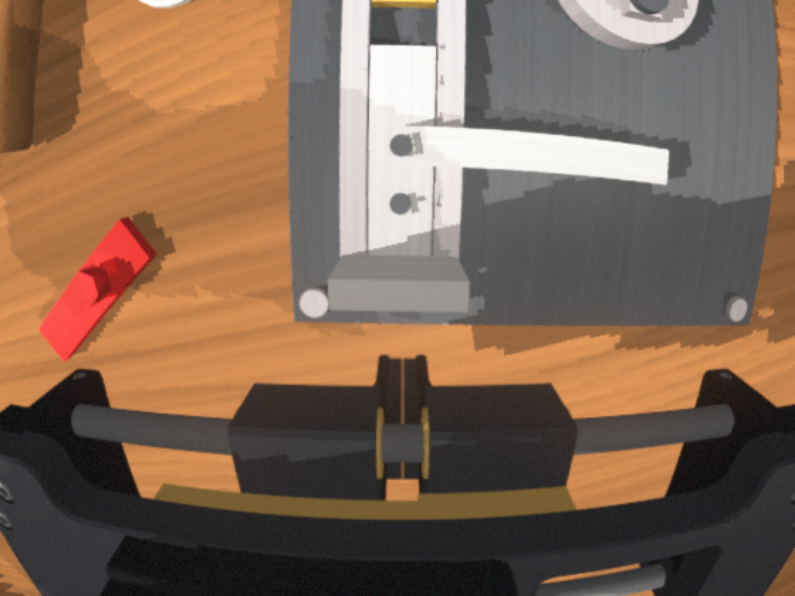

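The tab centre at (399,280) is in line with the fingers at (402). Now I push.

Emit:
{"method": "apply_moves", "body": {
  "series": [
    [1.2,0,-0.1,0,0,0,0],
    [2.2,0,-0.1,0,0,0,0],
    [3,0,-0.1,0,0,0,0],
    [3.6,0,-0.1,0,0,0,0],
    [4.2,0,-0.1,0,0,0,0]
  ]
}}

```text
time: 5.4
position: [0.497, 0.091, 0.0534]
tool_rot: [0.995, -0.099, -0.0, -0.0]
ft_force: [-2.8, 0.6, 1.1]
grip_width: 0.0005
```

Emit:
{"method": "apply_moves", "body": {
  "series": [
    [0.5,0,0,0,0,0,0],
    [1,0,0,0,0,0,0],
    [1.4,0,0,0,0,0,0],
    [1.7,0,0,0,0,0,0],
    [2.0,0,0,0,0,0,0]
  ]
}}

```text
time: 5.82
position: [0.5161, 0.0873, 0.0525]
tool_rot: [0.995, -0.098, -0.001, 0.0]
ft_force: [-3.9, -0.4, 2.3]
grip_width: 0.0007
```

Run:
```python
from h import *
o=robot.get_obs();print(o["position"],o["ft_force"],jig(o["position"][:2]))
```

```text
[0.5161181  0.08732081 0.05246194] [-3.88252017 -0.40382825  2.250016  ] [-92.35293944  40.60397573]
```

Emit:
{"method": "apply_moves", "body": {
  "series": [
    [0.15,0,0,0,0,0,0],
    [0.3,0,0,0,0,0,0],
    [0.4,0,0,0,0,0,0],
    [0.4,0,0,0,0,0,0]
  ]
}}

```text
time: 6.15
position: [0.5201, 0.0865, 0.0524]
tool_rot: [0.995, -0.098, -0.0, 0.0]
ft_force: [-2.9, -2.0, 0.7]
grip_width: 0.0003
```

Emit:
{"method": "apply_moves", "body": {
  "series": [
    [0.1,0,0,0,0,0,0],
    [0.2,0,0,0,0,0,0],
    [0.2,0,0,0,0,0,0]
  ]
}}

```text
time: 6.4
position: [0.5202, 0.0865, 0.0524]
tool_rot: [0.995, -0.098, -0.002, 0.0]
ft_force: [-6.5, -0.7, 3.8]
grip_width: 0.0
```

Emit:
{"method": "apply_moves", "body": {
  "series": [
    [0.1,0,0,0,0,0,0],
    [0.2,0,0,0,0,0,0],
    [0.2,0,0,0,0,0,0]
  ]
}}

```text
time: 6.65
position: [0.5203, 0.0865, 0.0524]
tool_rot: [0.995, -0.098, -0.004, -0.0]
ft_force: [-8.2, 0.2, 6.3]
grip_width: 0.0002
```

Run:
```python
from h import *
import cv2
o=robot.get_obs();print(o["position"],o["ft_force"],jig(o["position"][:2]))
a=robot.camera("wrist")[:,:,::-1];b=robot.camera("scene")[190:275,180:320,::-1]
cv2.imwrite("pics/w5.png",np.hstack([cv2.resize(a[:300,130:430],(400,400)),cv2.resize(b,(400,243),interpolation=cv2.INTER_CUBIC)[[min(i,242) for i in range(400)]]]))
```

```text
[0.52026396 0.08645444 0.05239468] [-8.20842138  0.1891281   6.30978753] [-88.11755263  40.62072723]
```

View pics/w5.png

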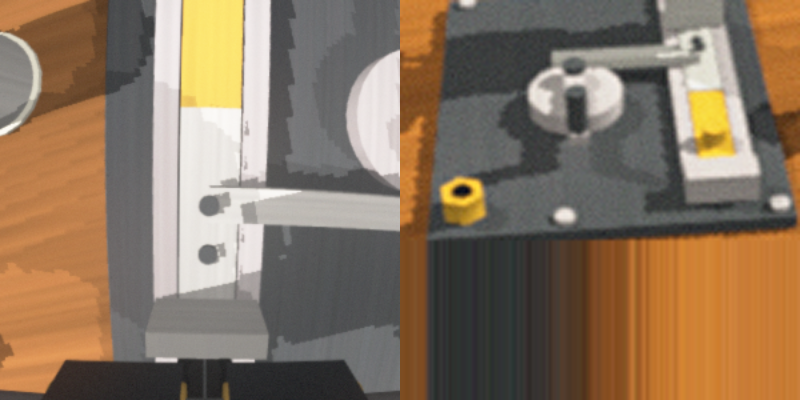

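The bar touches the slide, motion stopped with the force rising, and the finger front is at jig x -78.6 (home is -78). I retreat and check from above.

Emit:
{"method": "apply_moves", "body": {
  "series": [
    [-1,0,0,0,0,0,0],
    [-3,0,0,0,0,0,0],
    [-3,0,-4,0,0,0,0],
    [-3,0,-8,0,0,0,0],
    [-3,0,-12,0,0,0,0]
  ]
}}

```text
time: 7.17
position: [0.4958, 0.0919, 0.1735]
tool_rot: [0.995, -0.098, 0.001, -0.0]
ft_force: [2.3, 0.9, -0.6]
grip_width: 0.0003
```

Emit:
{"method": "apply_moves", "body": {
  "series": [
    [3,0,0,0,0,0,0],
    [6,0,0,0,0,0,0],
    [8,0,0,0,0,0,0],
    [8,0,0,0,0,0,0],
    [8,0,0,0,0,0,0]
  ]
}}

```text
time: 7.58
position: [0.5752, 0.0759, 0.1729]
tool_rot: [0.995, -0.099, 0.002, -0.0]
ft_force: [-0.7, -0.9, 0.5]
grip_width: -0.0001
```

Run:
```python
from h import *
import cv2
o=robot.get_obs();print(o["position"],o["ft_force"],o["time"])
cv2.imwrite("pics/w6.png",cv2.resize(robot.camera("wrist")[:,:,::-1],None,fx=1.42,fy=1.42))
```

```text
[0.57523617 0.07587683 0.17288051] [-0.74171531 -0.85290341  0.49732666] 7.5833
```

View pics/w6.png

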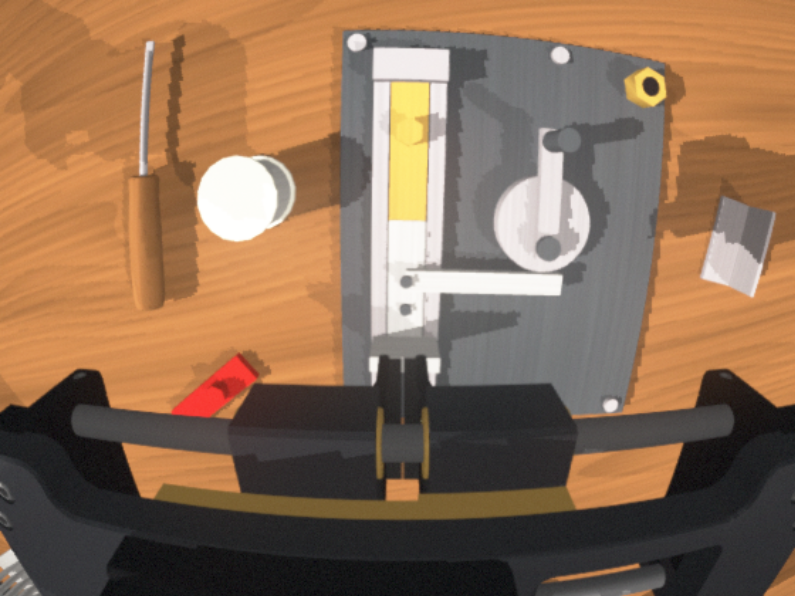

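The bar is flush with the stop at (410,82) and the slide is flush with the bar at (407,221). The lever lies along the channel, pointing at the pin (565,141), and the cam is at its low point. The spool, nut, driver and bracket are in place and the arm is clear. I hand in.

```bash
python3 -c "
from rig import robot
print(robot.hand_in())"
```

```text
the job is handed in; nothing more can be done
None
```

I pushed the cam lever round from about -1.2 rad to about 0 with the fingers shut. After that I pushed the slide by its tab until the bar stopped against the end stop, then backed off and handed in at about 7.6 s. No verdict was reported.

- **Slide and bar:** the last picture shows no gap between bar and stop, or between slide and bar. While pressing, motion stopped and the horizontal force rose to 8 N. The fingers' front face was then at jig x of about -78.6 mm, where home is -78, which gives about 41.5 mm of slide travel.
- **Cam:** the lever lies parallel to the channel.
- **Loose objects:** the spool, nut, screwdriver and bracket look undisturbed. I judged that by eye and did not measure it.
- **Disagreement:** the wrist camera put the pivot a few millimetres (6 to 8 px in the enlarged picture) away from my top-camera fit of the jig. It did not affect the pushes.

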